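# Bring a scored ceramic sheet over the snapping edge

## Task

The white ceramic sheet on the wooden board is scored across so that its end can be snapped off. Without picking it up, push it with the fingertips toward the board's metal-edged front until its front end sticks out and the scored line lies right above the board's front edge along its whole length, the sheet still flat on the board. Do not disturb the small vial and the roll of tape on the board or the other things around it.

Things in the scene. Friction and masses are not known exactly. Their poses are not given: they have to be found in the camera images.
- board: Snapping board, fixed: a beech slab 200 mm deep (its x), 320 mm wide (its y), with its flat top 36 mm above the bench; a bright aluminium strip 6 mm thick runs along its front edge, flush with the top. Origin at the centre of its underside, on the bench; its x points from the front edge to the back edge, so the front edge is at x = -100 mm and the back edge at x = +100 mm. It stands at a different place and yaw each time, the front roughly toward the robot.
- board_edge (a point): Middle of the board's front upper edge (board frame x = -100 mm, y = 0, z = 36 mm), axes as the board's. The edge runs along its y; the free side is toward its -x.
- sheet: Loose white ceramic sheet 130 mm long (its x), 100 mm wide (its y), 6 mm thick, 130 to 250 g, lying on the board, set back from the front edge and somewhat askew. Origin at the centre of its underside; -x is the front end, which has to stick out. A dark scored line runs across its top 40 mm from the front end (sheet frame x = -25 mm), 90 mm from the back end. It slides with ordinary friction and stays where it is left; it balances until more than 65 mm overhang.
- score_left (a point): Left end of the scored line: on the sheet's top (sheet frame x = -25 mm, y = +50 mm, z = 6 mm), axes as the sheet's.
- score_right (a point): Right end of the scored line: on the sheet's top (sheet frame x = -25 mm, y = -50 mm, z = 6 mm), axes as the sheet's.
- small_vial: Bystander: capped vial 27 mm across, 53 mm tall, standing loose on the board about 122 mm to one side of its middle. Origin at the centre of its underside.
- tape_roll: Bystander: roll of tape 66 mm across, 25 mm high, lying loose on the board about 122 mm to the other side of its middle. Origin at the centre of its underside.
- stopcock: Bystander: twin stopcock on a round foot, 48 x 94 x 69 mm, on the bench to the left. Origin at the centre of its underside.
- petri_dish: Bystander: lidded petri dish 91 mm across, 16 mm high, on the bench to the left. Origin at the centre of its underside.
- slide_case: Bystander: flat white box 83 x 105 x 30 mm, on the bench to the right. Origin at the centre of its underside.
- amber: Bystander: amber bottle 88 mm across, 192 mm tall, on the bench to the right. Origin at the centre of its underside.
Not all that is in view belongs to the job. There is more than one size of the sheet; the job needs the larger.

How it is judged:
At the end, for the whole second after the job is handed in: Both ends of the scored line are within 7 mm of the board's front edge (measured across it), and the sheet lies at rest, flat on the board, its middle within 100 mm of the board's middle along the edge (x of score_left in the frame of board_edge between -0.007 and 0.007 m and x of score_right in the frame of board_edge between -0.007 and 0.007 m and z of sheet in the frame of board_edge between -0.003 and 0.003 m and y of sheet in the frame of board_edge between -0.1 and 0.1 m and angle between sheet's own z axis and vertical below 0.05 rad and linear speed of sheet below 0.01 m/s); the robot touches nothing.
It fails at once if the sheet is lifted off the board, tipped or dropped (z of sheet in the frame of board_edge above 0.008 m or z of sheet in the frame of board_edge below -0.008 m or angle between sheet's own z axis and vertical above 0.15 rad).
It fails at once if the vial or roll of tape on the board is disturbed (moved more than 20 mm) (distance of any of small_vial, tape_roll from where it was at the start of the episode above 0.02 m).
It fails at once if the stopcock, petri dish, slide box or amber bottle is disturbed (moved more than 20 mm) (distance of any of stopcock, petri_dish, slide_case, amber from where it was at the start of the episode above 0.02 m).
It also fails if it takes over 45 s, if anything falls off the work surface, if the arm or the gripper's body presses on something with over 40 N, if the wrist force passes 120 N, or if a joint passes its speed limit or range.

## Robot

A 7-joint arm with a two-finger parallel gripper is mounted at the origin on a cart in front of the work surface, level with it; the furniture and walls round the work are solid. World frame = base frame: x ahead of the robot, y to its left, z up, the work surface at z = 0. Lengths are in m, angles in rad, forces in N, time in s.
With the tool pointing down it reaches from about 0.4 to 0.875 m from the base axis. Payload 19.3 kg.
Tool frame: the origin (TCP) lies at the very end of the fingers, on their centre line; the grasp point (between the pads) lies 19 mm behind it; z points along the fingers, y is the direction in which the jaws open and shut (so a half turn about z gives the same grasp; the last joint's range is limited). The gripper opens to 85 mm and grips with 20 to 120 N. Pads are 22 mm wide; open, the fingers measure 114 mm over their backs; the gripper's body (76 mm by 85 mm) begins 54 mm behind the grasp point. The pads swing forward as they close: fully open they stand 13 mm farther back than shut.
Start: joints at [-0.07, 0.521, -0.036, 1.599, 0.021, 1.021, -0.113], TCP at [0.625, -0, 0.231] pointing down, gripper open.
Joint ranges: [-2.91, 2.91], [-0.3, 2.13], [-1.5, 1.42], [0.17, 2.43], [-1.26, 4.41], [0.16, 1.93], [-2.52, 2.52]. Speed limits (rad/s): [1.89, 1.89, 2.39, 2.39, 3.01, 3.01, 3.01].

## Interface

Orientations are given as [roll, pitch, yaw] about the fixed x, y, z axes, in that order (R = Rz(yaw) Ry(pitch) Rx(roll)).
In Python, from workcell import bot gives the robot as it stands.
- The arm moves only by the tool carry_out, never from a script. Its argument "targets" is a list of rows, each a list of 7 numbers: the shift along the tool's x, y, z in mm, then the turn, a rotation vector about the tool's x, y, z in units of 6 degrees (1.0 is 6 degrees), then the closure in counts, from 0 (fully open) to 255 (shut). A call has 1 to 5 rows; each row shifts and turns the commanded pose from where the row before left it, along the tool's axes as they then stand; what a row does not reach is not made up. A row lasts 1/12 s, in which the tool goes at most 41.7 mm and 7.16 degrees, less where a joint would pass 70% of its speed; a pose out of reach is approached as far as the arm can. A call is refused whole if a number of a shift passes 41.7 or a number of a turn 1, either way. A call with a gripper value outside its range is refused whole. The fingers move at their own pace and stop on an object; "force" is the grip in N (left out, the last holds). Time passes only in rows, so rows that do not move let the fingers close. It gives the time, the measured TCP pose, the force and the opening at its end, in the units of the state.
- bot.observe(): the state, without advancing time (a new reading comes with each control period).
- bot.grab_frame(name): name is "scene" or "side" or "wrist"; returns a dict with "color" (420x560x3 uint8, red, green, blue), "z_map" (420x560 float32, m along the optical axis (not along the pixel's ray), 0 where there is no reading), "K" (3x3 intrinsics, pixels), "cam_to_world" (4x4, takes a point from camera to world coordinates); the wrist camera has in their place "T_tool_cam" (4x4, takes a point from camera to tool coordinates, whose origin is the TCP and whose axes are the flange's). Camera axes: x right, y down, z forward; pixel columns grow to the right and rows downward; lengths in m; the calibration is good to about 2 mm. The wrist camera is an equidistant fisheye: a pixel r from the principal point sees the ray r / f radians off the axis. A picture is of the moment at which its call begins: read the wrist's pose just before it.
- bot.job_done(): hands the job in, once; it reports no verdict.
The state is a dict: "clock": time; "qpos": joint angles; "qd": joint speeds; "joint_efforts": joint torques, N m; "position": TCP position; "tool_rot": TCP orientation; "force": force on the tool from outside, world axes, zero at the start; "moment": the same for the moment, N m; "grip_width": finger opening in m.
Only numpy, scipy, OpenCV 4.12 (cv2) and the standard library are available. Lean on these libraries where they do the work, as an engineer would, in place of code of your own. Each camera call takes 0.05 s, during which the arm holds its last target. There are 200 camera calls.

## Working session

There is one attempt and no reset: what is moved stays moved. The work goes in short steps, Python scripts to look and compute and a tool call to move; the robot and the scene stay as the last step left them, time stands still between calls to the robot, and variables do not carry over. Pictures are saved under pics/ and viewed, about 8 in all and at most 12, crops included, and the job is handed in when it is done.

Besides the shell and the picture viewer there is one more tool, called by a JSON object that holds its "name" and its "arguments". carry_out: Moves the arm, as the interface text tells. Its arguments: {"type":"object","properties":{"targets":{"type":"array","items":{"type":"array","items":{"type":"number"}}},"force":{"type":"number"}},"required":["targets"]}

```bash
mkdir -p pics; python3 - <<'E'
from workcell import bot
import cv2,numpy as np
s=bot.observe();print({k:np.round(v,3) for k,v in s.items()})
for n in("scene","side"):
    f=bot.grab_frame(n);cv2.imwrite(f"pics/{n}0.png",f["color"][:,:,::-1]);np.savez(f"{n}0.npz",**f)
    print(n,f["K"].round(1).tolist(),f["cam_to_world"].round(3).tolist())
E
```

```text
{'clock': np.float64(0.0), 'qpos': array([-0.07 ,  0.522, -0.036,  1.6  ,  0.021,  1.021, -0.113]), 'qd': array([-0.   , -0.   , -0.001, -0.001,  0.   ,  0.001, -0.001]), 'joint_efforts': array([-4.0000e-03, -9.2711e+01,  1.9780e+00, -3.6993e+01,  1.8000e-02,
        8.0000e-03, -0.0000e+00]), 'position': array([ 0.625, -0.   ,  0.231]), 'tool_rot': array([-3.14 ,  0.   ,  1.571]), 'force': array([-0.301, -0.75 ,  1.302]), 'moment': array([-0.017, -0.015,  0.035]), 'grip_width': np.float64(0.085)}
scene [[465.7, 0.0, 282.9], [0.0, 465.7, 210.2], [0.0, 0.0, 1.0]] [[-0.823, -0.437, 0.363, 0.136], [-0.567, 0.611, -0.552, 0.655], [0.019, -0.66, -0.751, 0.977], [0.0, 0.0, 0.0, 1.0]]
side [[500.1, 0.0, 282.0], [0.0, 500.1, 206.4], [0.0, 0.0, 1.0]] [[0.958, -0.193, 0.21, 0.239], [-0.286, -0.62, 0.731, -1.072], [-0.011, -0.76, -0.649, 0.999], [0.0, 0.0, 0.0, 1.0]]
```

View pics/scene0.png

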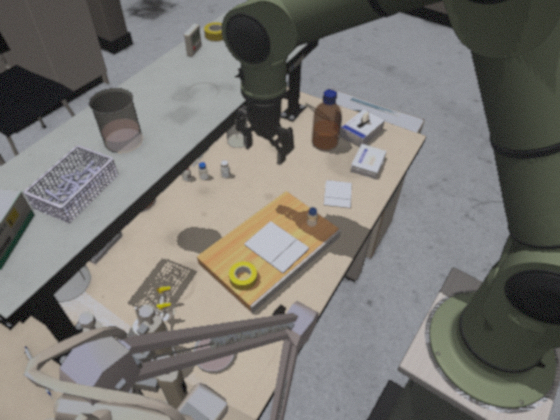

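View pics/side0.png

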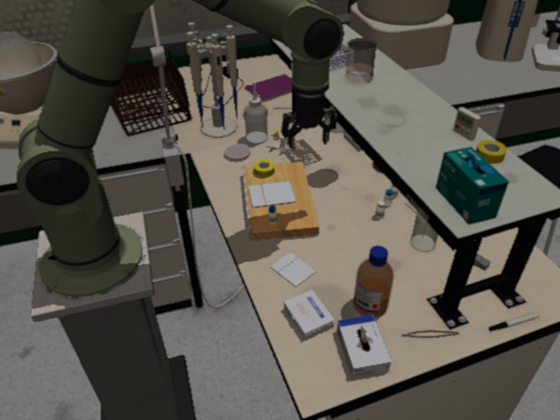

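Candidates for the sheet: the white rectangle on the wooden board (scene 277,247; side 273,195), or the smaller scored sheet on the bench (scene 338,194; side 293,269). The slide box and another white box sit at scene (368,161) and (362,125). I choose the one on the board and check it close up.

```bash
cat > h.py <<'E'
import numpy as np,cv2
def load(n): return dict(np.load(n))
def ray(f,u,v,z):
    "pixel -> world point on plane z"
    T=f["cam_to_world"];d=T[:3,:3]@np.linalg.solve(f["K"],np.array([u,v,1.]));return T[:3,3]+d*(z-T[2,3])/d[2]
def ortho(f,z,x0,x1,y0,y1,s=1500):
    "rectify plane z to top view; image row=(x1-x)*s, col=(y1-y)*s"
    W=[(x1,y1),(x1,y0),(x0,y0),(x0,y1)];T=np.linalg.inv(f["cam_to_world"])
    p=[]
    for x,y in W:
        c=f["K"]@(T@[x,y,z,1])[:3];p.append(c[:2]/c[2])
    w,h=int((y1-y0)*s),int((x1-x0)*s)
    M=cv2.getPerspectiveTransform(np.float32(p),np.float32([(0,0),(w,0),(w,h),(0,h)]))
    return cv2.warpPerspective(f["color"][:,:,::-1].copy(),M,(w,h),flags=cv2.INTER_CUBIC)
E
python3 - <<'E'
from h import *
f=load("scene0.npz");g=load("side0.npz")
for n,fr,pts in(("scene",f,[(277,247),(338,230),(252,305),(288,195),(198,258),(313,213),(243,274)]),("side",g,[(273,195),(247,165),(247,237),(317,233),(307,163),(273,212),(263,168)])):
    for p in pts: print(n,p,ray(fr,*p,.036).round(3))
a=ortho(f,.039,.38,.72,-.2,.2,1200);b=ortho(g,.039,.38,.72,-.2,.2,1200)
cv2.imwrite("pics/o1.png",cv2.resize(a,(800,680))[:600] if 0 else a);cv2.imwrite("pics/o2.png",b)
from workcell import bot
w=bot.grab_frame("wrist");cv2.imwrite("pics/w0.png",w["color"][:,:,::-1]);print(w["K"].round(1).tolist(),w["T_tool_cam"].round(3).tolist())
both=np.vstack([np.hstack([a,b])]);cv2.imwrite("pics/o.png",cv2.resize(both,(800,340)))
E
```

```text
scene (277, 247) [0.533 0.073 0.036]
scene (338, 230) [ 0.435 -0.064  0.036]
scene (252, 305) [0.485 0.241 0.036]
scene (288, 195) [ 0.611 -0.092  0.036]
scene (198, 258) [0.672 0.213 0.036]
scene (313, 213) [ 0.519 -0.076  0.036]
scene (243, 274) [0.553 0.186 0.036]
side (273, 195) [0.54  0.072 0.036]
side (247, 165) [0.501 0.247 0.036]
side (247, 237) [ 0.421 -0.084  0.036]
side (317, 233) [ 0.611 -0.126  0.036]
side (307, 163) [0.693 0.199 0.036]
side (273, 212) [ 0.519 -0.004  0.036]
side (263, 168) [0.547 0.215 0.036]
[[325.2, 0.0, 279.7], [0.0, 325.2, 209.5], [0.0, 0.0, 1.0]] [[0.001, -0.964, -0.264, 0.066], [1.0, 0.0, 0.001, 0.0], [-0.0, -0.264, 0.964, -0.144], [0.0, 0.0, 0.0, 1.0]]
```

View pics/o.png

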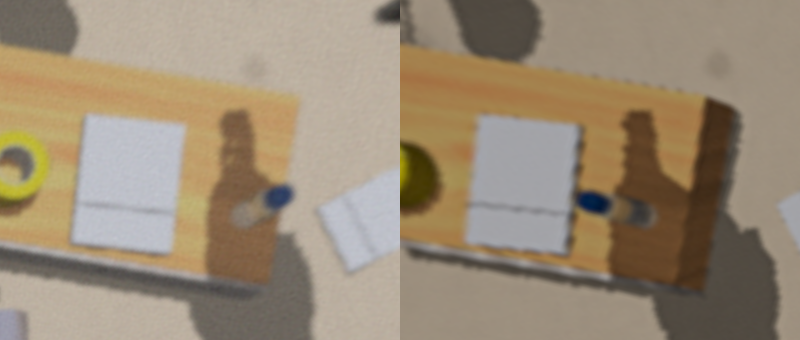

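View pics/w0.png

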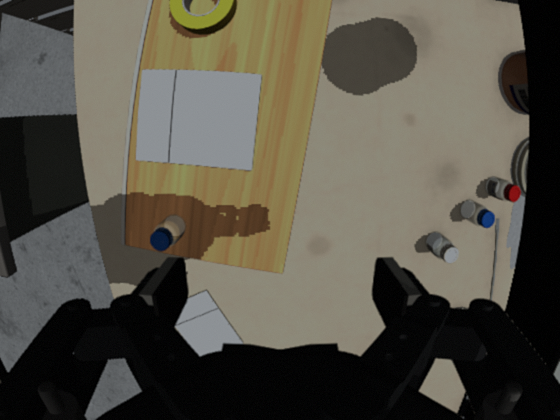

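The sheet lies on the board: scene-ortho corners are at about (87,115), (185,124), (172,254), (71,245), with the score line at rows 206–211, so its front is toward the robot. That matches the larger sheet; the smaller one lies on the bench. The wrist view is sharp (score at about u=172, v=70–163), so I'll rectify it and fit.

```bash
cat >> h.py <<'E'
from scipy.spatial.transform import Rotation as Rn
def wortho(w,s,z,x0,x1,y0,y1,sc=2000):
    T=np.eye(4);T[:3,:3]=Rn.from_euler("xyz",s["tool_rot"]).as_matrix();T[:3,3]=s["position"]
    C=np.linalg.inv(T@w["T_tool_cam"]);n,m=int((x1-x0)*sc),int((y1-y0)*sc)
    X,Y=np.meshgrid(x1-np.arange(n)/sc,y1-np.arange(m)/sc,indexing="ij")
    p=np.stack([X,Y,0*X+z],-1)@C[:3,:3].T+C[:3,3]
    r=np.hypot(p[...,0],p[...,1])+1e-9;k=np.arctan2(r,p[...,2])/r*w["K"][0,0]
    return cv2.remap(w["color"][:,:,::-1].copy(),(w["K"][0,2]+k*p[...,0]).astype(np.float32),(w["K"][1,2]+k*p[...,1]).astype(np.float32),cv2.INTER_CUBIC)
def fitsheet(im,x1,y1,sc):
    hsv=cv2.cvtColor(im,cv2.COLOR_BGR2HSV);m=((hsv[...,1]<50)&(hsv[...,2]>120)).astype(np.uint8)
    m=cv2.morphologyEx(cv2.morphologyEx(m,cv2.MORPH_CLOSE,np.ones((9,9))),cv2.MORPH_OPEN,np.ones((25,25)))
    n,l,st,ce=cv2.connectedComponentsWithStats(m)
    for i in range(1,n):
        if st[i,4]/sc**2>.004:
            c=cv2.findContours((l==i).astype(np.uint8),0,2)[0][0];r=cv2.minAreaRect(c);b=cv2.boxPoints(r)
            print("area",st[i,4]/sc**2,"size mm",np.array(r[1])/sc*1e3,"corners",np.c_[x1-b[:,1]/sc,y1-b[:,0]/sc].round(4).tolist())
E
python3 - <<'E'
from h import *
from workcell import bot
s=bot.observe();w=bot.grab_frame("wrist")
im=wortho(w,s,.042,.38,.68,-.1,.3);fitsheet(im,.68,.3,2000);cv2.imwrite("pics/wo42.png",im)
im=wortho(w,s,.036,.38,.68,-.1,.3);cv2.imwrite("pics/wo36.png",im)
E
```

```text
area 0.007017 size mm [ 50. 207.] corners [[0.6800000071525574, 0.10750000178813934], [0.6800000071525574, -0.09950000047683716], [0.6299999952316284, -0.09950000047683716], [0.6299999952316284, 0.10750000178813934]]
area 0.01295075 size mm [100.38225555 130.47485352] corners [[0.47749999165534973, 0.13030000030994415], [0.607200026512146, 0.11590000241994858], [0.5960999727249146, 0.016200000420212746], [0.46650001406669617, 0.03060000017285347]]
area 0.01848925 size mm [103.5 250. ] corners [[0.48399999737739563, 0.23149999976158142], [0.48399999737739563, -0.01850000023841858], [0.3804999887943268, -0.01850000023841858], [0.3804999887943268, 0.23149999976158142]]
```

View pics/wo36.png

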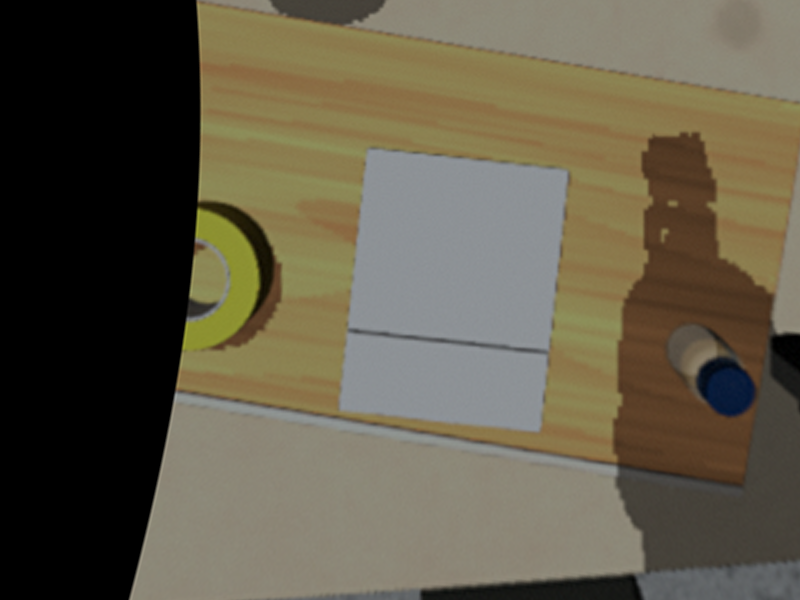

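```bash
cat >> h.py <<'E'
def edges(im,x1,y1,sc,cols,row0,half,ch):
    "per column strongest gradient near row0(col); robust line fit -> (x at y=.07, slope dx/dy, resid)"
    g=cv2.GaussianBlur(im,(9,3),0).astype(float);g=g@np.array(ch);P=[]
    for c in cols:
        r=int(row0(c));d=np.diff(g[r-half:r+half,c]);P.append((c,r-half+d.argmax()+.5))
    P=np.float32(P);vx,vy,cx,cy=cv2.fitLine(P,cv2.DIST_HUBER,0,.01,.01).ravel()
    k=vy/vx;f=lambda c:cy+(c-cx)*k;ok=abs(P[:,1]-f(P[:,0]))<3
    k,b=np.polyfit(P[ok,0],P[ok,1],1);c=(y1-.07)*sc
    return x1-(k*c+b)/sc,k,ok.mean(),np.std(P[ok,1]-k*P[ok,0]-b)
E
python3 - <<'E'
from h import *
im=cv2.imread("pics/wo36.png")
g=cv2.GaussianBlur(im,(9,1),0)
for c in (250,580): 
    r=int(403+(c-178)*.15);print(c,r,g[r-16:r+12,c].tolist())
print("back",edges(im,.68,.3,2000,range(220,790,4),lambda c:2+(c-197)*.166+0.01,14,(1,0,0)) if 0 else "")
for ch in((-1,0,0),(-1,0,1),(1,0,-1),(-1,-1,-1)): print(ch,"front",edges(im,.68,.3,2000,list(range(190,600,4)),lambda c:403+(c-178)*.155,9,ch))
for ch in((-1,0,1),(-1,-1,-1)): print(ch,"back",edges(im,.68,.3,2000,list(range(350,790,4)),lambda c:2+(c-197)*.166,12,ch))
E
```

```text
250 413 [[78, 125, 140], [76, 124, 139], [73, 119, 135], [67, 106, 122], [61, 91, 106], [66, 84, 97], [81, 90, 98], [101, 105, 108], [120, 120, 119], [131, 132, 130], [141, 144, 140], [145, 148, 143], [145, 147, 143], [145, 147, 142], [143, 145, 140], [136, 140, 136], [128, 134, 133], [121, 130, 130], [117, 128, 131], [116, 130, 135], [115, 131, 137], [116, 132, 139], [117, 134, 140], [117, 134, 140], [117, 133, 140], [117, 133, 140], [118, 133, 140], [119, 134, 140]]
580 463 [[75, 119, 138], [74, 118, 138], [74, 117, 139], [73, 117, 140], [73, 117, 141], [72, 116, 140], [71, 116, 140], [69, 113, 137], [66, 104, 128], [61, 93, 118], [64, 87, 110], [74, 89, 105], [87, 96, 105], [106, 109, 111], [120, 123, 121], [131, 135, 132], [140, 144, 140], [142, 146, 142], [140, 145, 142], [138, 143, 142], [134, 140, 140], [129, 136, 138], [125, 133, 136], [122, 132, 135], [119, 131, 136], [118, 132, 137], [117, 133, 139], [117, 133, 140]]
back 
(-1, 0, 0) front (np.float64(0.45591600953301425), np.float64(0.16619623951148774), np.float64(1.0), np.float64(0.9864932124280498))
(-1, 0, 1) front (np.float64(0.4554118827702852), np.float64(0.1672039054606161), np.float64(1.0), np.float64(0.8637455943072232))
(1, 0, -1) front (np.float64(0.46093892500988454), np.float64(0.1575583183235953), np.float64(1.0), np.float64(0.446756628271118))
(-1, -1, -1) front (np.float64(0.45608224812318504), np.float64(0.16640146642789094), np.float64(0.8640776699029126), np.float64(1.0042322645236572))
(-1, 0, 1) back (np.float64(0.6574555316367243), np.float64(0.16878930640398535), np.float64(1.0), np.float64(0.41110253357126536))
(-1, -1, -1) back (np.float64(0.6581302256384826), np.float64(0.168909902396141), np.float64(1.0), np.float64(0.5171860185722822))
```

Board front edge: x = 0.4552 + 0.167·(y − 0.07), yaw about −9.5°. The score line needs about 55 mm of travel, plus about 3° of turning. I'll move behind the sheet, turn the jaws parallel to the edge and close them partway, so the two tips push square.

{"name": "carry_out", "arguments": {"targets": [[29, 2, 0, 0, 0, -1, 105], [29, 2, 0, 0, 0, -1, 105], [0, 0, 0, 0, 0, -1, 105], [0, 0, 0, 0, 0, -1, 105], [0, 0, 0, 0, 0, -1, 105]], "force": 40}}

```text
clock: 0.62
position: [0.6258, 0.0586, 0.2311]
tool_rot: [-3.141, -0.0, 2.1]
force: [0.3, -0.4, -0.6]
grip_width: 0.0501
```

{"name": "carry_out", "arguments": {"targets": [[0, 0, 0, 0, 0, -1, 105], [0, 0, 0, 0, 0, -1, 105], [0, 0, 0, 0, 0, -1, 105], [0, 0, 0, 0, 0, -1, 105], [0, 0, 0, 0, 0, -1, 105]]}}

```text
clock: 1.03
position: [0.6259, 0.058, 0.2311]
tool_rot: [-3.141, -0.0, 2.623]
force: [0.4, 0.6, -0.6]
grip_width: 0.0501
```

{"name": "carry_out", "arguments": {"targets": [[0, 0, 0, 0, 0, -1, 105], [0, 0, 0, 0, 0, -1, 105], [0, 0, 0, 0, 0, -1, 105], [0, 0, 0, 0, 0, -0.42, 105], [0, 0, 0, 0, 0, 0, 105]]}}

```text
clock: 1.45
position: [0.6259, 0.0578, 0.2311]
tool_rot: [3.142, -0.0, 2.978]
force: [0.1, 0.1, -0.1]
grip_width: 0.0503
```

{"name": "carry_out", "arguments": {"targets": [[-3, 0, 35, 0, 0, 0, 105], [0, 0, 40, 0, 0, 0, 105], [0, 0, 40, 0, 0, 0, 105], [0, 0, 40, 0, 0, 0, 105], [0, 0, 21, 0, 0, 0, 105]]}}

```text
clock: 1.87
position: [0.6268, 0.0572, 0.0509]
tool_rot: [-3.14, -0.004, 2.974]
force: [0.1, -0.5, -1.2]
grip_width: 0.0502
```

```bash
python3 - <<'E'
from h import *
from workcell import bot
s=bot.observe();print(s["position"],s["tool_rot"]);w=bot.grab_frame("wrist");cv2.imwrite("pics/w1.png",w["color"][:,:,::-1])
E
```

```text
[0.62681829 0.05716651 0.05089473] [-3.14017787 -0.0042314   2.97400771]
```

View pics/w1.png

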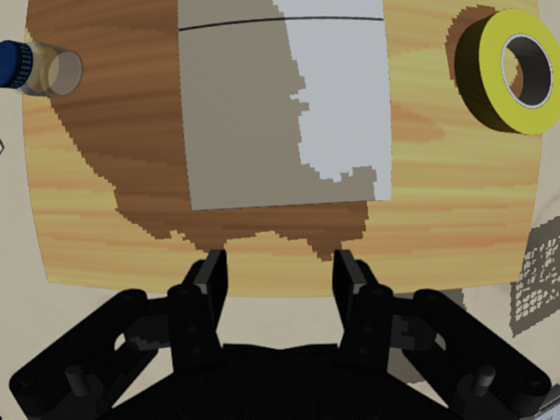

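The tips (about 215,255 and 345,255) are behind the sheet's back end (190–390, v≈205) with clear margins to the vial and tape. Now I touch down gently to find the tip height.

{"name": "carry_out", "arguments": {"targets": [[0, 0, 4, 0, 0, 0, 105], [0, 0, 3, 0, 0, 0, 105], [0, 0, 0, 0, 0, 0, 105]]}}

```text
clock: 2.17
position: [0.6297, 0.0576, 0.0495]
tool_rot: [3.141, 0.002, 2.975]
force: [0.3, -0.6, 0.3]
grip_width: 0.0504
```

{"name": "carry_out", "arguments": {"targets": [[0, 0, 1.5, 0, 0, 0, 105], [0, 0, 1.5, 0, 0, 0, 105], [0, 0, 0, 0, 0, 0, 105]]}}

```text
clock: 2.42
position: [0.6293, 0.0575, 0.046]
tool_rot: [3.141, 0.001, 2.976]
force: [-0.7, -0.5, 0.1]
grip_width: 0.0504
```

{"name": "carry_out", "arguments": {"targets": [[0, 0, 1.5, 0, 0, 0, 105], [0, 0, 0, 0, 0, 0, 105]]}}

```text
clock: 2.58
position: [0.629, 0.0575, 0.0439]
tool_rot: [3.142, 0.0, 2.976]
force: [-0.2, 0.1, -0.6]
grip_width: 0.0503
```

{"name": "carry_out", "arguments": {"targets": [[0, 0, 1.5, 0, 0, 0, 105], [0, 0, 0, 0, 0, 0, 105]]}}

```text
clock: 2.75
position: [0.6288, 0.0575, 0.0421]
tool_rot: [-3.142, -0.0, 2.976]
force: [-0.8, -0.3, 0.4]
grip_width: 0.0505
```

{"name": "carry_out", "arguments": {"targets": [[0, 0, 2, 0, 0, 0, 105], [0, 0, 0, 0, 0, 0, 105]]}}

```text
clock: 2.92
position: [0.6288, 0.0575, 0.0399]
tool_rot: [-3.142, -0.0, 2.976]
force: [-0.2, 0.3, 0.2]
grip_width: 0.0502
```

{"name": "carry_out", "arguments": {"targets": [[0, 0, 2, 0, 0, 0, 105], [0, 0, 0, 0, 0, 0, 105]]}}

```text
clock: 3.08
position: [0.6287, 0.0575, 0.0379]
tool_rot: [-3.141, -0.0, 2.976]
force: [-0.5, -0.5, -0.9]
grip_width: 0.0501
```

{"name": "carry_out", "arguments": {"targets": [[0, 0, 1, 0, 0, 0, 105], [0, 0, 0, 0, 0, 0, 105]]}}

```text
clock: 3.25
position: [0.6289, 0.0575, 0.0371]
tool_rot: [-3.142, -0.0, 2.976]
force: [0.0, -0.2, -0.1]
grip_width: 0.0506
```

{"name": "carry_out", "arguments": {"targets": [[0, 0, 1, 0, 0, 0, 105], [0, 0, 0, 0, 0, 0, 105]]}}

```text
clock: 3.42
position: [0.6289, 0.0575, 0.0362]
tool_rot: [-3.142, -0.0, 2.976]
force: [0.5, 0.0, 0.8]
grip_width: 0.0502
```

{"name": "carry_out", "arguments": {"targets": [[0, 0, 1, 0, 0, 0, 105], [0, 0, 0, 0, 0, 0, 105]]}}

```text
clock: 3.58
position: [0.6289, 0.0575, 0.0351]
tool_rot: [-3.142, -0.0, 2.976]
force: [-0.1, 0.4, -0.3]
grip_width: 0.0502
```

{"name": "carry_out", "arguments": {"targets": [[0, 0, 1, 0, 0, 0, 105], [0, 0, 0, 0, 0, 0, 105]]}}

```text
clock: 3.75
position: [0.6289, 0.0575, 0.0341]
tool_rot: [-3.142, -0.0, 2.976]
force: [-0.5, -0.9, 0.1]
grip_width: 0.0504
```

{"name": "carry_out", "arguments": {"targets": [[0, 0, 1, 0, 0, 0, 105], [0, 0, 0, 0, 0, 0, 105]]}}

```text
clock: 3.92
position: [0.6288, 0.0575, 0.0331]
tool_rot: [-3.142, -0.0, 2.976]
force: [0.2, 1.0, 0.3]
grip_width: 0.0502
```

{"name": "carry_out", "arguments": {"targets": [[0, 0, 1, 0, 0, 0, 105], [0, 0, 0, 0, 0, 0, 105]]}}

```text
clock: 4.08
position: [0.6289, 0.0575, 0.033]
tool_rot: [-3.141, 0.0, 2.976]
force: [-5.4, -0.0, 13.2]
grip_width: 0.0505
```

{"name": "carry_out", "arguments": {"targets": [[0, 0, 1, 0, 0, 0, 105], [0, 0, 0, 0, 0, 0, 105]]}}

```text
clock: 4.25
position: [0.629, 0.0576, 0.0329]
tool_rot: [-3.141, 0.0, 2.976]
force: [-10.8, -2.6, 29.9]
grip_width: 0.0503
```

{"name": "carry_out", "arguments": {"targets": [[0, 0, 1, 0, 0, 0, 105], [0, 0, 0, 0, 0, 0, 105]]}}

```text
clock: 4.42
position: [0.629, 0.0576, 0.0328]
tool_rot: [-3.141, 0.001, 2.976]
force: [-17.5, -1.9, 46.8]
grip_width: 0.0502
```

Contact at TCP z≈0.033. I raise to 2 mm tip clearance and push in small steps, stopping short to look.

{"name": "carry_out", "arguments": {"targets": [[0, 0, -5, 0, 0, 0, 105], [0, 0, 0, 0, 0, 0, 105], [4, 0, 0, 0, 0, 0, 105], [4, 0, 0, 0, 0, 0, 105]]}}

```text
clock: 4.75
position: [0.6206, 0.0589, 0.0349]
tool_rot: [-3.142, -0.0, 2.976]
force: [-0.1, 0.0, -0.3]
grip_width: 0.0501
```

{"name": "carry_out", "arguments": {"targets": [[4, 0, 0, 0, 0, 0, 105], [4, 0, 0, 0, 0, 0, 105], [4, 0, 0, 0, 0, 0, 105], [4, 0, 0, 0, 0, 0, 105], [4, 0, 0, 0, 0, 0, 105]]}}

```text
clock: 5.17
position: [0.6009, 0.0622, 0.0352]
tool_rot: [-3.142, -0.0, 2.976]
force: [1.6, -0.6, 0.4]
grip_width: 0.0498
```

{"name": "carry_out", "arguments": {"targets": [[4, 0, 0, 0, 0, 0, 105], [4, 0, 0, 0, 0, 0, 105], [4, 0, 0, 0, 0, 0, 105], [4, 0, 0, 0, 0, 0, 105], [0, 0, 0, 0, 0, 0, 105]]}}

```text
clock: 5.58
position: [0.5848, 0.065, 0.0353]
tool_rot: [-3.142, -0.0, 2.976]
force: [0.4, -0.5, 0.1]
grip_width: 0.0504
```

```bash
python3 - <<'E'
from h import *
from workcell import bot
s=bot.observe();print(s["position"],s["tool_rot"],s["force"]);w=bot.grab_frame("wrist");cv2.imwrite("pics/w2.png",w["color"][:,:,::-1])
im=wortho(w,s,.042,.38,.68,-.1,.3);fitsheet(im,.68,.3,2000)
E
```

```text
[0.58477308 0.06497205 0.03532638] [-3.14150609e+00 -4.01912086e-04  2.97639250e+00] [ 0.40410356 -0.48927831  0.08968836]
area 0.01093275 size mm [ 99.87824249 113.4114151 ] corners [[0.47029998898506165, 0.13860000669956207], [0.5823000073432922, 0.12020000070333481], [0.5659999847412109, 0.021700000390410423], [0.45410001277923584, 0.04010000079870224]]
```

View pics/w2.png

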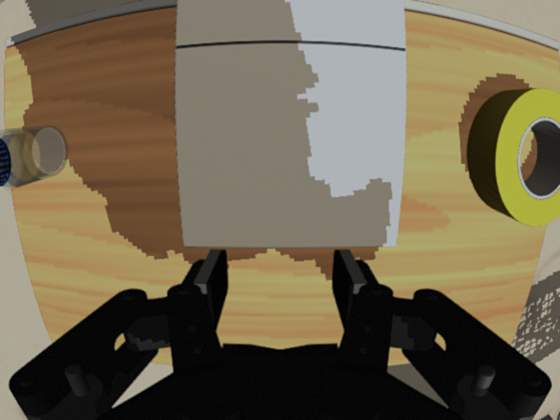

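The sheet is square to the tips, back end at v≈247 and score at v≈45. It needs about 27 mm more; I push 24 and check.

{"name": "carry_out", "arguments": {"targets": [[4, 0, 0, 0, 0, 0, 105], [4, 0, 0, 0, 0, 0, 105], [4, 0, 0, 0, 0, 0, 105], [4, 0, 0, 0, 0, 0, 105], [3, 0, 0, 0, 0, 0, 105]]}}

```text
clock: 6.05
position: [0.5663, 0.068, 0.0354]
tool_rot: [3.142, 0.0, 2.976]
force: [1.9, -0.4, 1.4]
grip_width: 0.0506
```

{"name": "carry_out", "arguments": {"targets": [[3, 0, 0, 0, 0, 0, 105], [2, 0, 0, 0, 0, 0, 105], [0, 0, 0, 0, 0, 0, 105]]}}

```text
clock: 6.3
position: [0.5614, 0.0688, 0.0353]
tool_rot: [-3.141, -0.0, 2.976]
force: [0.4, -0.2, -0.4]
grip_width: 0.0503
```

```bash
python3 - <<'E'
from h import *
from workcell import bot
s=bot.observe();print(s["position"],s["tool_rot"],s["force"]);w=bot.grab_frame("wrist");f=bot.grab_frame("scene")
im=wortho(w,s,.042,.38,.68,-.1,.3);fitsheet(im,.68,.3,2000)
a=wortho(w,s,.042,.41,.56,-.06,.2,3000)
b=ortho(f,.042,.41,.56,-.06,.2,3000)
cv2.imwrite("pics/c3.png",cv2.resize(np.vstack([a,b]),(500,577)))
E
```

```text
[0.56141433 0.06883146 0.03531757] [-3.14147774e+00 -2.88875556e-04  2.97633632e+00] [ 0.42997426 -0.15884108 -0.41935089]
area 0.0148925 size mm [216.72322083 120.14128876] corners [[0.4390000104904175, 0.24619999527931213], [0.5590999722480774, 0.2442999929189682], [0.5557000041007996, 0.02759999968111515], [0.43560001254081726, 0.029500000178813934]]
```

View pics/c3.png

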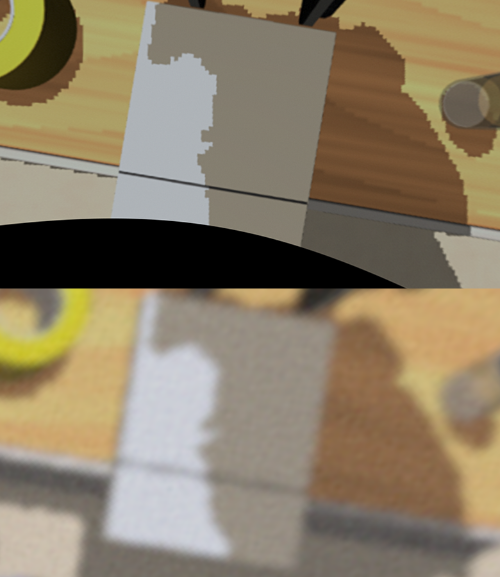

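The score (118,172 to 308,203) now lies over the inner part of the strip, about 3.5 mm short, as the numbers also give. I finish the push, back off, rise and verify.

{"name": "carry_out", "arguments": {"targets": [[2, 0, 0, 0, 0, 0, 105], [1.5, 0, 0, 0, 0, 0, 105], [0, 0, 0, 0, 0, 0, 105], [-5, 0, 0, 0, 0, 0, 105], [-10, 0, 0, 0, 0, 0, 105]]}}

```text
clock: 6.82
position: [0.5728, 0.067, 0.0353]
tool_rot: [-3.141, -0.001, 2.977]
force: [1.0, 0.3, 0.5]
grip_width: 0.0502
```

{"name": "carry_out", "arguments": {"targets": [[0, 0, -20, 0, 0, 0, 105], [0, 0, -40, 0, 0, 0, 105], [0, 0, -40, 0, 0, 0, 105], [0, 0, -40, 0, 0, 0, 105], [0, 0, 0, 0, 0, 0, 105]]}}

```text
clock: 7.23
position: [0.5763, 0.0675, 0.1825]
tool_rot: [3.139, 0.009, 2.976]
force: [0.8, -0.0, 1.1]
grip_width: 0.0498
```

```bash
python3 - <<'E'
from h import *
from workcell import bot
s=bot.observe();print(s["position"],s["tool_rot"],s["force"]);w=bot.grab_frame("wrist")
im=wortho(w,s,.042,.38,.68,-.1,.3);fitsheet(im,.68,.3,2000)
a=wortho(w,s,.042,.40,.60,-.1,.25,2200);b=wortho(w,s,.036,.40,.60,-.1,.25,2200)
a=a[200:];b=b[200:];cv2.imwrite("pics/c4.png",np.vstack([a,b]))
g=cv2.GaussianBlur(wortho(w,s,.042,.38,.68,-.1,.3),(9,3),0).astype(float).sum(2)
for y in(.12,.10,.08,.06,.045):
    e=.4552+.167*(y-.07);c=int((.3-y)*2000);r=int((.68-e)*2000);p=g[r-20:r+20,c]-np.convolve(np.pad(g[r-20:r+20,c],8,'edge'),np.ones(17)/17,'valid');k=p.argmin()
    print(y,"score minus edge mm",((.68-(r-20+k)/2000)-e)*.9863e3,p.min())
E
```

```text
[0.57634682 0.06747669 0.18246059] [3.13865426 0.00858566 2.97580514] [ 0.76728064 -0.00548092  1.12178799]
area 0.0360475 size mm [275.54638672 239.31762695] corners [[0.4068000018596649, 0.3075999915599823], [0.6459000110626221, 0.29899999499320984], [0.6359999775886536, 0.023600000888109207], [0.3968999981880188, 0.03220000118017197]]
area 0.00473125 size mm [192.  44.] corners [[0.5835000276565552, -0.05550000071525574], [0.5835000276565552, -0.09950000047683716], [0.39149999618530273, -0.09950000047683716], [0.39149999618530273, -0.05550000071525574]]
0.12 score minus edge mm 0.9369850000000063 -159.76470588235293
0.1 score minus edge mm 0.7791770000000674 -146.1764705882353
0.08 score minus edge mm 1.1145190000000742 -152.6470588235294
0.06 score minus edge mm 0.956711000000026 -131.64705882352945
0.045 score minus edge mm 0.9616425000000584 -137.23529411764702
```

View pics/c4.png

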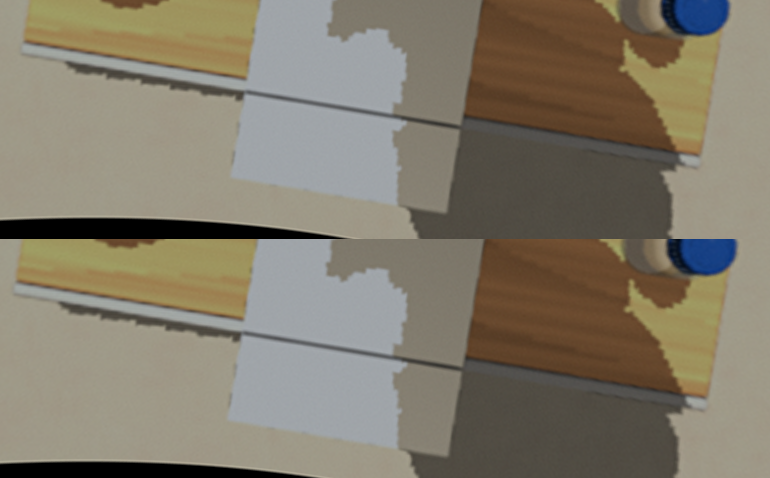

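The score runs from (248,92) to (460,127), in line with the strip's outer edge on both sides. It measures about +1 mm along its whole length, well within 7 mm. Handing in.

```bash
python3 -c "
from workcell import bot
print(bot.observe()['qd'].round(4));print(bot.job_done())"
```

```text
[-0.0068  0.063   0.0177  0.0548  0.0182 -0.0476 -0.0154]
the job is handed in; nothing more can be done
None
```

I pushed the larger sheet forward with the two fingertips, jaws held parallel to the board's front edge, then backed off, rose clear and handed the job in at about 7.3 s.

**Score line:** in the last wrist view, all five points I measured along it lay 0.8–1.1 mm inside the board's front edge. The limit is 7 mm, and the camera calibration is good to about 2 mm.

**Sheet:** it looked flat and square on the board, with about 40 mm overhanging.

**Surroundings:** the force reading stayed within about 2 N during the push. The path kept clear of the vial and tape roll. I did not measure whether any of the bystanders had moved.

**What did not go cleanly:**
- The automatic outline fit failed in the last two views because the white sheet merged with the bench, so the final figure comes from the score line itself.
- While finding the fingertip height I pressed on the bare board with up to about 47 N. That is under the 120 N wrist limit and came from the fingertips, not the gripper body.
- The arm was still settling slightly (under 0.07 rad/s) when I handed in, but it was well clear of everything.

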